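# Sort out the left-hand lathe bolt with its test nut

### The arm

A 6-joint arm with a two-finger parallel gripper is mounted at the origin on a cart in front of the work surface, level with it; the furniture and walls round the work are solid. World frame = base frame: x ahead of the robot, y to its left, z up, the work surface at z = 0. Lengths are in m, angles in rad, forces in N, time in s.
With the tool pointing down it reaches from about 0.375 to 0.9 m from the base axis. Payload 3.1 kg.
Tool frame: the origin (TCP) lies midway between the tips of the shut fingers; the grasp point (between the pads) lies 19 mm behind it (pinch_z is the distance from the TCP to the grasp point, in m); z points along the fingers, y is the line along which they close (so a half turn about z gives the same grasp; the last joint's range is limited). The gripper opens to 85 mm and grips with 20 to 120 N. Pads are 22 mm wide; open, the fingers measure 114 mm over their backs; the gripper's body (76 mm by 85 mm) begins 54 mm behind the grasp point. The pads swing forward as they close: fully open they stand 13 mm farther back than shut.
Start: joints at [1.075, 0.527, 1.433, -0, 1.181, -0.178], TCP at [0.195, 0.594, 0.231] pointing down, gripper open.
Joint ranges: [-3.08, 3.08], [-0.75, 2.2], [0.22, 2.44], [-1.43, 4.57], [0, 2.65], [-2.85, 2.85]. Speed limits (rad/s): [2.79, 2.79, 3.14, 3.14, 3.14, 3.14].

### API

Orientations are given as a unit quaternion [x, y, z, w].
In Python, from station import sense, snapshot, camera_params, sign_off, pinch_z gives the robot as it stands. The module is installed in compiled form; this text tells all that it offers.
- The arm moves only by the shell command python3 -m handwheel 'ROWS' [FORCE]. ROWS is JSON, a list that holds one entry, the list of rows, each a list of 7 numbers: the turn, a rotation vector about the tool's x, y, z in degrees, then the shift along the tool's x, y, z in m, then the opening, from 0 (shut) to 1 (fully open). A call has 1 to 20 rows; each row shifts and turns the commanded pose from where the row before left it, along the tool's axes as they then stand; what a row does not reach is not made up. A row lasts 1/8 s, in which the tool goes at most 62.5 mm and 10.7 degrees, less where a joint would pass 70% of its speed; a pose out of reach is approached as far as the arm can. A call with a gripper value outside its range is refused whole. The fingers move at their own pace and stop on an object; FORCE is the grip in N (left out, the last holds). Time passes only in rows, so rows that do not move let the fingers close. It gives the time, the measured TCP pose, the force, the opening and the grip force at its end, in the units of the state.
- sense(): the state, without advancing time (a new reading comes with each control period).
- snapshot(name): name is "scene" or "top" or "wrist"; returns the picture (400x640x3 uint8, red, green, blue); there is no depth.
- camera_params(name): a dict with "fx", "fy", "cx", "cy" (pixels), "k1" (the pictures are not rectified: a ray, as slopes to the right and down, at radius r is drawn at 1 + k1 r^2 times it, then the intrinsics apply), "world_to_cam" (4x4, takes a point from world to camera coordinates); the wrist camera has in their place "mount" (4x4, takes a point from camera to tool coordinates, whose origin is the TCP and whose axes are the flange's). Camera axes: x right, y down, z forward; pixel columns grow to the right and rows downward; lengths in m; the calibration is good to about 2 mm. A picture is of the moment at which its call begins: read the wrist's pose just before it. camera_params takes no time and is no camera call.
- sign_off(): hands the job in; it is judged then, once.
The state is a dict: "t": time; "q": joint angles; "qd": joint speeds; "tau": joint torques, N m; "tcp_pos": TCP position; "tool_rot": TCP orientation; "force": force on the tool from outside, world axes, zero at the start; "ft_torque": the same for the moment, N m; "finger_gap": opening from 0.0 (shut) to 1.0 (fully open); "gripper_force": force on a finger pad.
Only numpy, scipy, OpenCV 4.12 (cv2) and the standard library are available. Lean on these libraries where they do the work, as an engineer would, in place of code of your own. Each camera call takes 0.05 s, during which the arm holds its last target. There are 200 camera calls.

### The job

One of the two polishing-lathe bolts in the aluminium rack has a left-hand thread. Try the brass test nuts clockwise as seen from above: the one that turns is on the left-hand bolt, so turn it loose by about an eighth of a turn or more while the bolt still stands in the rack. Then lift that bolt out, stand it upright in the blue tray and let go; leave the right-hand bolt standing in the rack.

Things in the scene. Friction and masses are not known exactly. Their poses are not given: they have to be found in the camera images.
- spindle_a_grip (a point): a bolt (with nut_a), 76 mm tall, 0.17-0.26 kg, head down in a rack pocket; looks like the other. From below: square steel head 30x30x14 mm, shank 16 mm across, dark shoulder 28 mm across at 40-46 mm, round brass test nut 34 mm across at 46-64 mm, threaded end 12 mm across. This point: on its axis at mid-nut, 55 mm above its underside; z up. Grip and lift by the nut, which is captive. Which pocket varies
- spindle_b_grip (a point): a bolt (with nut_b), 76 mm tall, 0.17-0.26 kg, head down in a rack pocket; looks like the other. From below: square steel head 30x30x14 mm, shank 16 mm across, dark shoulder 28 mm across at 40-46 mm, round brass test nut 34 mm across at 46-64 mm, threaded end 12 mm across. This point: on its axis at mid-nut, 55 mm above its underside; z up. Grip and lift by the nut, which is captive. Which pocket varies
- nut_a (a joint): turn of the brass nut on spindle_a, rad, 0 at the start, + anticlockwise from above. Set against the shoulder: a right-hand one turns only anticlockwise, a left-hand one only clockwise, lightly (0.03 N m), at most 2.6 rad; the other way it stands fast and the fingers slip. It does not rise. A red line on its top and side shows the turn
- nut_b (a joint): turn of the brass nut on spindle_b, rad, 0 at the start, + anticlockwise from above. Set against the shoulder: a right-hand one turns only anticlockwise, a left-hand one only clockwise, lightly (0.03 N m), at most 2.6 rad; the other way it stands fast and the fingers slip. It does not rise. A red line on its top and side shows the turn
- rack: fixed aluminium block 60 mm (its x) by 150 mm (its y), 20 mm high, origin at the centre of its underside; two square pockets 12 mm deep at y = -45 and +45 mm hold the bolt heads with 2 to 4 mm of play: they cannot turn and lift straight out
- tray: fixed shallow blue plastic sorting tray, open at the top, 110 mm square, 18 mm high, walls 4 mm, floor at most 5 mm thick; origin at the centre of its underside, on the bench top, z up

How it is judged:
On the way:
1. the nut of the left-hand bolt has been turned clockwise by at least 0.5 rad (30 degrees) while that bolt stands in the rack (value of joint nut_b below -0.5 rad and distance of spindle_b_grip from where it was at the start of the episode below 0.012 m), for 0.1 s.
At the end, for the whole second after the job is handed in: the left-hand bolt stands upright (within 10 degrees) and at rest on the floor of the tray, its axis at most 40 mm along the tray's x and 40 mm along its y from the centre; the right-hand bolt still stands upright (within 10 degrees) in its pocket, within 15 mm of where it started (x of spindle_b_grip in the frame of tray between -0.04 and 0.04 m and y of spindle_b_grip in the frame of tray between -0.04 and 0.04 m and z of spindle_b_grip in the frame of tray below 0.066 m and angle between each of spindle_b_grip, spindle_a_grip's own z axis and vertical below 0.17 rad and distance of spindle_a_grip from where it was at the start of the episode below 0.015 m and linear speed of spindle_b below 0.02 m/s); the robot touches nothing.
It fails at once if the right-hand bolt is lifted out of the rack or moved 30 mm or more (distance of spindle_a_grip from where it was at the start of the episode above 0.03 m).
It also fails if it takes over 48 s, if anything falls off the work surface, if the arm or the gripper's body presses on something with over 40 N, if the wrist force passes 120 N, or if a joint passes its speed limit or range.

## Working session

There is one attempt and no reset: what is moved stays moved. The work goes in short steps, Python scripts to look and compute and a shell command to move; the robot and the scene stay as the last step left them, time stands still between calls to the robot, and variables do not carry over. Pictures are saved under pics/ and viewed, at most 10 in all, crops included, and the job is handed in when it is done.

```bash
mkdir -p pics; python3 - <<'E'
from station import *
import cv2
s=sense();print(s['t'],s['tcp_pos'],s['tool_rot'],s['finger_gap'],pinch_z)
for n in("scene","top"):
    cv2.imwrite(f"pics/{n}0.png",snapshot(n)[:,:,::-1])
    p=camera_params(n);print(n,{k:(v if k!='world_to_cam' else [list(map(lambda a:round(a,3),r)) for r in v]) for k,v in p.items()})
E
```

```text
0.0 [0.1943218  0.59326284 0.23034522] [ 1.57740181e-01  9.87480049e-01 -1.02903918e-03 -3.58099813e-04] 0.9995936766987737 0.0187
scene {'fx': 495.68786274379437, 'fy': 495.68786274379437, 'cx': 324.37775037380356, 'cy': 200.29248977767156, 'k1': -0.12982788736842574, 'world_to_cam': [[np.float64(0.836), np.float64(-0.549), np.float64(-0.017), np.float64(-0.248)], [np.float64(-0.344), np.float64(-0.5), np.float64(-0.795), np.float64(0.38)], [np.float64(0.428), np.float64(0.67), np.float64(-0.606), np.float64(0.478)], [np.float64(0.0), np.float64(0.0), np.float64(0.0), np.float64(1.0)]]}
top {'fx': 387.5442021813412, 'fy': 387.5442021813412, 'cx': 317.98028194541166, 'cy': 195.49559874558005, 'k1': -0.09280109318307958, 'world_to_cam': [[np.float64(-0.021), np.float64(-1.0), np.float64(-0.008), np.float64(0.341)], [np.float64(-0.99), np.float64(0.022), np.float64(-0.139), np.float64(0.463)], [np.float64(0.139), np.float64(0.005), np.float64(-0.99), np.float64(0.855)], [np.float64(0.0), np.float64(0.0), np.float64(0.0), np.float64(1.0)]]}
```

View pics/top0.png

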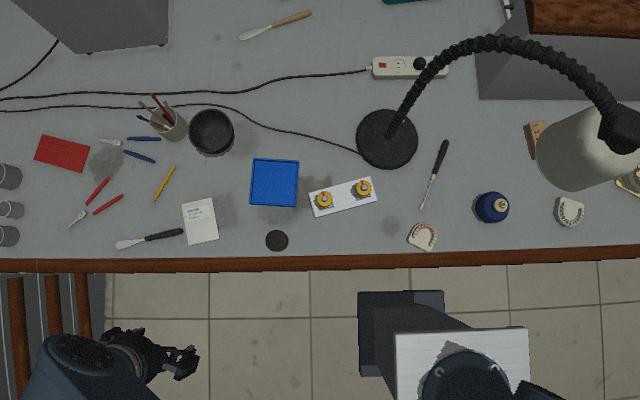

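View pics/scene0.png

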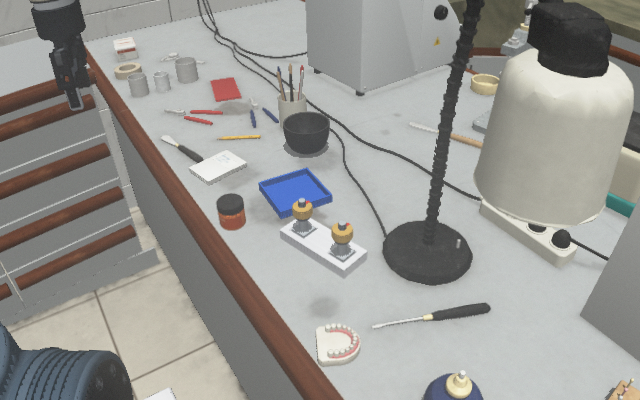

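The top view shows the tray near (274,182) and the rack near (343,197), with bolts at about (324,200) and (363,188). The lamp stem stands at about (388,138), so I'll keep clear of it. Next I'll enlarge both views.

```bash
cat > h.py <<'E'
import numpy as np,cv2
from station import *
from scipy.spatial.transform import Rotation as R
def ray(p,W,u,v):
    K=np.array([[p['fx'],0,p['cx']],[0,p['fy'],p['cy']],[0,0,1]])
    xy=cv2.undistortPoints(np.array([[[u,v]]],float),K,np.array([p['k1'],0,0,0.]))[0,0]
    C=np.linalg.inv(W); return C[:3,3],C[:3,:3]@np.array([*xy,1])
def at(name,u,v,z,W=None):
    p=camera_params(name); o,d=ray(p,np.array(p['world_to_cam']) if W is None else W,u,v)
    return o+d*(z-o[2])/d[2]
def wristW(s):
    T=np.eye(4);T[:3,:3]=R.from_quat(s['tool_rot']).as_matrix();T[:3,3]=s['tcp_pos']
    return np.linalg.inv(T@np.array(camera_params('wrist')['mount']))
E
python3 - <<'E'
import cv2,numpy as np
a=cv2.imread('pics/top0.png')[145:225,240:400]; b=cv2.imread('pics/scene0.png')[165:285,250:400]
a=cv2.resize(a,None,fx=5,fy=5,interpolation=2); cv2.imwrite('pics/c1.png',a)
E
```

```text
(no output)
```

View pics/c1.png

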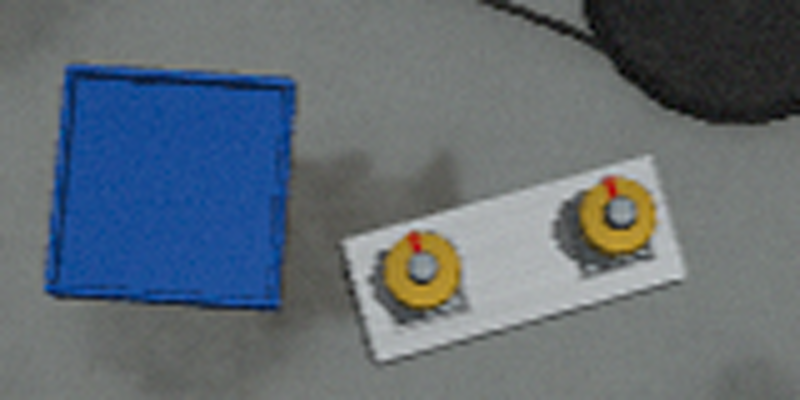

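```bash
python3 - <<'E'
from h import *
f=lambda x,y,z:at('top',240+(x+.5)/5-.5,145+(y+.5)/5-.5,z).round(4)
for n,x,y,z in [('L nut',422,270,.072),('L thr',423,266,.084),('R nut',618,215,.072),('R thr',621,211,.084)]: print(n,f(x,y,z))
for n,cs,z in(('rack',[(343,240),(652,157),(686,275),(376,362)],.02),('tray',[(68,67),(295,79),(280,307),(48,293)],.018)):
    P=np.array([f(*c,z) for c in cs]);print(n,P.tolist(),P.mean(0))
s=sense();M=R.from_quat(s['tool_rot']).as_matrix()
print(M.round(3)); print(camera_params('wrist'))
for n,p in(('L',[f(422,270,.072),f(423,266,.084)]),('R',[f(618,215,.072),f(621,211,.084)])):
    q=np.mean(p,0);q[2]=.044;print(n,q,(M.T@(q-s['tcp_pos'])).round(4))
E
```

```text
L nut [0.4577 0.3177 0.072 ]
L thr [0.4578 0.3173 0.084 ]
R nut [0.4802 0.2308 0.072 ]
R thr [0.48   0.2308 0.084 ]
rack [[0.4795, 0.3536, 0.02], [0.5157, 0.2079, 0.02], [0.4595, 0.1943, 0.02], [0.4221, 0.3394, 0.02]] [0.4692 0.2738 0.02  ]
tray [[0.5659, 0.4831, 0.018], [0.5574, 0.3751, 0.018], [0.4489, 0.3836, 0.018], [0.4579, 0.4922, 0.018]] [0.507525 0.4335   0.018   ]
[[-0.95   0.312 -0.001]
 [ 0.312  0.95  -0.002]
 [ 0.    -0.002 -1.   ]]
{'fx': 291.6909036198065, 'fy': 291.6909036198065, 'cx': 324.2146687565484, 'cy': 200.49785711536956, 'k1': 0.0020927826391334463, 'mount': array([[-1.10771841e-04, -9.64688291e-01, -2.63394168e-01,
         6.58406884e-02],
       [ 9.99999991e-01, -8.65486290e-05, -1.03568699e-04,
        -1.29413335e-04],
       [ 7.71151074e-05, -2.63394178e-01,  9.64688292e-01,
        -1.42167172e-01],
       [ 0.00000000e+00,  0.00000000e+00,  0.00000000e+00,
         1.00000000e+00]])}
L [0.45775 0.3175  0.044  ] [-0.3363 -0.1797  0.1866]
R [0.4801 0.2308 0.044 ] [-0.3845 -0.2551  0.1868]
```

```bash
python3 -m handwheel '[[[0,0,0,-0.042,-0.0225,0.01,1],[0,0,0,-0.042,-0.0225,0.01,1],[0,0,0,-0.042,-0.0225,0.01,1],[0,0,0,-0.042,-0.0225,0.01,1],[0,0,0,-0.042,-0.0225,0.01,1],[0,0,0,-0.042,-0.0225,0.01,1],[0,0,0,-0.042,-0.0225,0.01,1],[0,0,0,-0.042,-0.0225,0.01,1],[0,0,0,0,0,0,1],[0,0,0,0,0,0,1]]]' 25
python3 - <<'E'
from h import *
s=sense();print(s['t'],s['tcp_pos'],s['tool_rot'])
cv2.imwrite('pics/w1.png',snapshot('wrist')[:,:,::-1])
W=wristW(s);p=camera_params('wrist')
for P in([.4577,.3175,.072],[.4577,.3175,.084],[.48,.231,.072],[.48,.231,.084]):
    c=W@np.array([*P,1]);print(p['cx']+p['fx']*c[0]/c[2],p['cy']+p['fy']*c[1]/c[2])
E
```

```text
t: 1.35
tcp_pos: [0.4573, 0.3181, 0.151]
tool_rot: [0.158, 0.987, -0.0, -0.001]
force: [-0.4, 0.4, -0.6]
finger_gap: 1.001
gripper_force: 0.0
1.35 [0.45731679 0.31813418 0.15102143] [ 1.58101494e-01  9.87422630e-01 -1.56441885e-04 -6.64991597e-04]
323.85212245024854 207.94420658412568
323.8234531878529 212.52174491171814
233.8065945797295 263.24594933044233
229.28477958307923 270.3337297132408
```

View pics/w1.png

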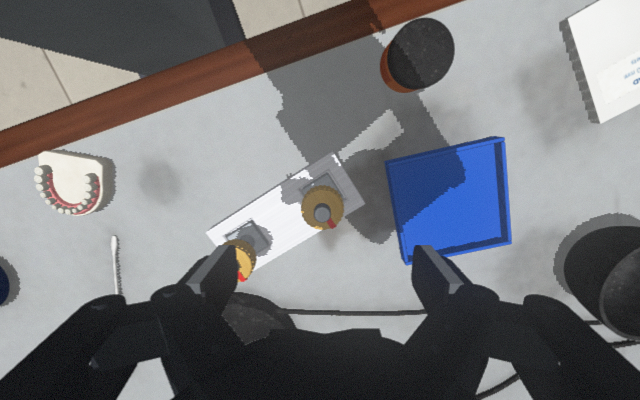

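The nut is at (323,207) and the thread at (323,213), within about 1 px of the prediction. Its red line points to (333,226), so I'll descend, grip and turn clockwise.

```bash
python3 -m handwheel '[[[0,0,0,0,0,0.037,1],[0,0,0,0,0,0.037,1],[0,0,0,0,0,0.037,1],[0,0,0,0,0,0,1],[0,0,0,0,0,0,0.3],[0,0,0,0,0,0,0.3],[0,0,0,0,0,0,0.2],[0,0,0,0,0,0,0.2],[0,0,0,0,0,0,0.2]]]' 25
python3 -c "
from h import *
print(sense()['ft_torque'],pinch_z)"
```

```text
t: 2.52
tcp_pos: [0.4586, 0.3183, 0.0417]
tool_rot: [0.158, 0.987, 0.001, 0.001]
force: [-1.2, -0.4, 7.4]
finger_gap: 0.385
gripper_force: 24.5
[-0.13498189  0.14610726  0.02161272] 0.0187
```

```bash
python3 -m handwheel '[[[0,0,8,0,0,0,0.2],[0,0,8,0,0,0,0.2],[0,0,8,0,0,0,0.2],[0,0,8,0,0,0,0.2]]]' 25
python3 -c "
from h import *
print(sense()['ft_torque'],sense()['q'])"
python3 -m handwheel '[[[0,0,8,0,0,0,0.2],[0,0,8,0,0,0,0.2],[0,0,8,0,0,0,0.2],[0,0,0,0,0,0,0.2]]]' 25
python3 - <<'E'
from h import *
s=sense();print(s['ft_torque'],s['q'])
a=snapshot('scene')[:,:,::-1][165:285,270:400]; b=snapshot('wrist')[:,:,::-1][130:330,220:430]
cv2.imwrite('pics/c2.png',np.hstack([cv2.resize(a,(390,360),interpolation=2),cv2.resize(b,(378,360),interpolation=2)]))
E
```

```text
t: 3.02
tcp_pos: [0.4581, 0.3178, 0.041]
tool_rot: [0.425, 0.905, -0.0, 0.001]
force: [0.7, -2.8, 2.7]
finger_gap: 0.391
gripper_force: 24.6
[-0.21263458  0.06749462  0.58425689] [ 4.06661988e-01  7.24669801e-01  1.73960598e+00 -1.56950243e-03
  6.76791584e-01 -2.85639647e-01]
t: 3.52
tcp_pos: [0.4583, 0.3181, 0.0407]
tool_rot: [0.602, 0.799, 0.0, 0.0]
force: [0.4, -0.5, 2.4]
finger_gap: 0.389
gripper_force: 24.9
[-0.16861151 -0.00175005  0.3481846 ] [ 4.06773077e-01  7.25206808e-01  1.73937950e+00 -8.93345630e-04
  6.76103653e-01  1.27921749e-01]
```

View pics/c2.png

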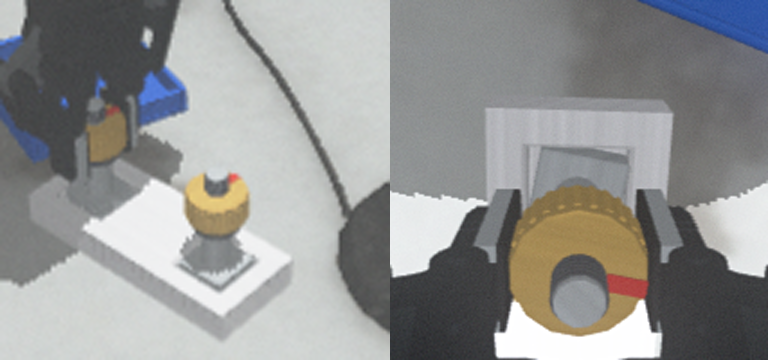

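The nut slipped. Torque reached 0.58 N m, and the red line stayed fixed in the world while the tool turned 56° (in the tool view it swung from pointing down-right to nearly right). So the left bolt is the right-hand one. I'll release it gently and move to the other bolt.

```bash
python3 -m handwheel '[[[0,0,0,0,0,0,1],[0,0,0,0,0,0,1],[0,0,0,0,0,0,1],[0,0,0,0,0,0,1],[0,0,0,0,0,0,1],[0,0,-8,0,0,-0.02,1],[0,0,-8,0,0,-0.02,1],[0,0,-8,0,0,-0.02,1],[0,0,-8,0,0,-0.02,1],[0,0,-8,0,0,0,1],[0,0,-8,0,0,0,1],[0,0,-8,0,0,0,1],[0,0,0,-0.024,-0.038,0,1],[0,0,0,-0.024,-0.038,0,1],[0,0,0,0,0,0,1],[0,0,0,0,0,0,1]]]' 25
python3 - <<'E'
from h import *
s=sense();im=snapshot('wrist');cv2.imwrite('pics/w2.png',im[:,:,::-1])
W=wristW(s);p=camera_params('wrist')
for P in([.4577,.3175,.084],[.48,.231,.072],[.48,.231,.084]):
    c=W@np.array([*P,1]);print(p['cx']+p['fx']*c[0]/c[2],p['cy']+p['fy']*c[1]/c[2])
E
```

```text
t: 5.62
tcp_pos: [0.4798, 0.2311, 0.1204]
tool_rot: [0.158, 0.987, 0.0, -0.0]
force: [0.2, 0.3, -0.3]
finger_gap: 1.001
gripper_force: 0.0
448.33517261191383 151.44495469098734
324.3511192764054 220.20777748634197
324.36374589243155 226.2689266356859
```

View pics/w2.png

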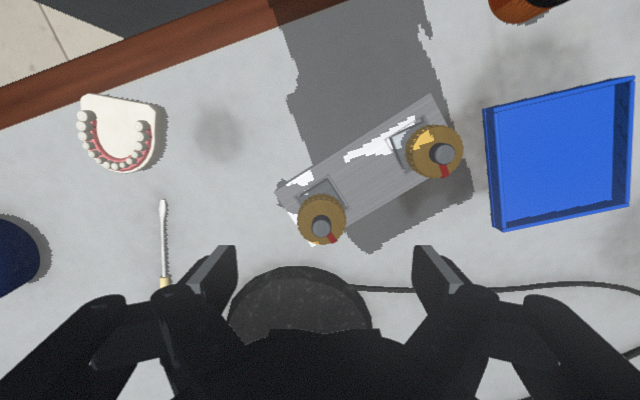

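The near nut's thread is at (321,226), about 2 mm left of the prediction, with its red line at (331,241). The first bolt stands at (442,153), still upright in its pocket.

```bash
python3 -m handwheel '[[[0,0,0,0,-0.001,0.027,1],[0,0,0,0,0,0.027,1],[0,0,0,0,0,0.026,1],[0,0,0,0,0,0,1],[0,0,0,0,0,0,0.3],[0,0,0,0,0,0,0.3],[0,0,0,0,0,0,0.2],[0,0,0,0,0,0,0.2],[0,0,0,0,0,0,0.2],[0,0,8,0,0,0,0.2],[0,0,8,0,0,0,0.2],[0,0,8,0,0,0,0.2],[0,0,8,0,0,0,0.2],[0,0,8,0,0,0,0.2]]]' 25
python3 -c "
from h import *
print(sense()['ft_torque'])"
python3 -m handwheel '[[[0,0,8,0,0,0,0.2],[0,0,8,0,0,0,0.2],[0,0,0,0,0,0,0.2]]]' 25
python3 - <<'E'
from h import *
s=sense();print(s['ft_torque'],s['q'])
a=snapshot('scene')[:,:,::-1][165:285,270:400]; b=snapshot('wrist')[:,:,::-1][130:330,220:430]
cv2.imwrite('pics/c3.png',np.hstack([cv2.resize(a,(390,360),interpolation=2),cv2.resize(b,(378,360),interpolation=2)]))
E
```

```text
t: 7.42
tcp_pos: [0.4804, 0.2303, 0.0412]
tool_rot: [0.488, 0.873, 0.001, 0.001]
force: [-0.6, 0.6, 5.1]
finger_gap: 0.395
gripper_force: 24.6
[ 0.09835718 -0.03776295  0.02404222]
t: 7.8
tcp_pos: [0.4807, 0.2303, 0.0412]
tool_rot: [0.603, 0.798, 0.001, 0.001]
force: [0.0, -0.7, 4.6]
finger_gap: 0.39
gripper_force: 24.6
[ 0.01150233 -0.09151228 -0.03088261] [ 2.36944485e-01  7.06355254e-01  1.80469792e+00  7.16351265e-05
  6.27647479e-01 -4.05046502e-02]
```

View pics/c3.png

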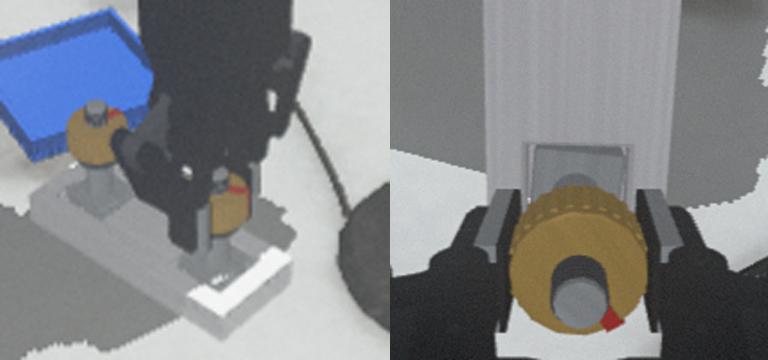

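This nut turned with the tool: torque stayed at about 0.03 N m and the red line held at (612,318) in the tool view. This is the left-hand bolt, so I'll lift it and carry it to the tray.

```bash
python3 -m handwheel '[[[0,0,0,0,0,0,0.2],[0,0,0,0,0,0,0.2],[0,0,0,0,0,-0.01,0.2],[0,0,0,0,0,-0.015,0.2],[0,0,0,0,0,-0.025,0.2],[0,0,0,0,0,-0.025,0.2],[0,0,0,0,0,-0.025,0.2],[0,0,0,0,0,-0.01,0.2],[0,0,0,0.02,0.009,0,0.2],[0,0,0,0.037,0.016,0,0.2],[0,0,0,0.037,0.016,0,0.2],[0,0,0,0.037,0.016,0,0.2],[0,0,0,0.037,0.016,0,0.2],[0,0,0,0.02,0.008,0,0.2],[0,0,0,0,0,0,0.2],[0,0,0,0,0,0,0.2]]]' 50
python3 - <<'E'
from h import *
s=sense();print(s['ft_torque'],s['q'])
a=snapshot('scene')[:,:,::-1][100:280,240:400]; b=snapshot('wrist')[:,:,::-1]
cv2.imwrite('pics/c4.png',np.hstack([cv2.resize(a,(320,360),interpolation=2),cv2.resize(b,(480,300))] if 0 else [cv2.resize(a,(320,300),interpolation=2),cv2.resize(b,(480,300))]))
E
```

```text
t: 9.9
tcp_pos: [0.5051, 0.4318, 0.1495]
tool_rot: [0.603, 0.798, -0.001, -0.0]
force: [0.0, 0.3, -1.7]
finger_gap: 0.381
gripper_force: 50.0
[-0.02158307  0.01228388 -0.00617283] [ 5.39682620e-01  6.73465996e-01  1.39626397e+00 -5.54189101e-04
  1.07486568e+00  2.63205464e-01]
```

View pics/c4.png

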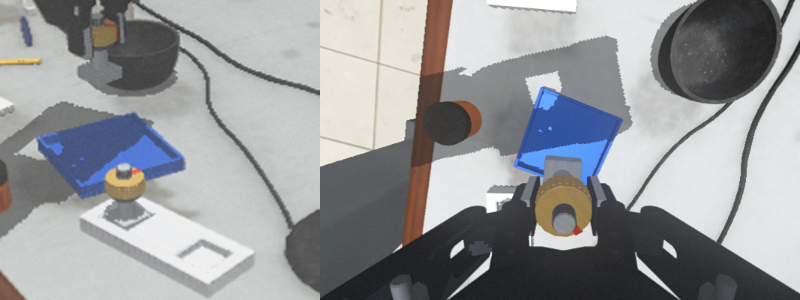

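The bolt hangs upright in the gripper over the tray, and the other bolt still stands in the rack with the right pocket empty. I'll lower it.

```bash
python3 -m handwheel '[[[0,0,0,0,0.003,0.025,0.2],[0,0,0,0,0,0.03,0.2],[0,0,0,0,0,0.025,0.2],[0,0,0,0,0,0.015,0.2],[0,0,0,0,0,0.007,0.2],[0,0,0,0,0,0.004,0.2],[0,0,0,0,0,0.002,0.2],[0,0,0,0,0,0,0.2],[0,0,0,0,0,0,0.2]]]' 50
```

```text
t: 11.12
tcp_pos: [0.5092, 0.4341, 0.0429]
tool_rot: [0.603, 0.798, 0.0, 0.0]
force: [0.1, 0.6, -1.8]
finger_gap: 0.383
gripper_force: 50.1
```

```bash
python3 -m handwheel '[[[0,0,0,0,0,0.002,0.2],[0,0,0,0,0,0.001,0.2],[0,0,0,0,0,0,0.2]]]' 50 | grep -E 'pos|force'
python3 -m handwheel '[[[0,0,0,0,0,0.001,0.2],[0,0,0,0,0,0,0.2]]]' 50| grep -E 'pos|force'
python3 -m handwheel '[[[0,0,0,0,0,0.001,0.2],[0,0,0,0,0,0,0.2]]]' 50| grep -E 'pos|force'
```

```text
tcp_pos: [0.5089, 0.4338, 0.0391]
force: [-0.3, 0.2, -1.9]
gripper_force: 50.1
tcp_pos: [0.5089, 0.4338, 0.0382]
force: [0.4, -0.3, -1.7]
gripper_force: 50.1
tcp_pos: [0.5091, 0.4339, 0.0376]
force: [-0.5, -0.6, -0.1]
gripper_force: 50.1
```

```bash
python3 -m handwheel '[[[0,0,0,0,0,0.001,0.2],[0,0,0,0,0,0,0.2]]]' 20| grep -E 'pos|force'
python3 -m handwheel '[[[0,0,0,0,0,0,0.5],[0,0,0,0,0,0,0.7],[0,0,0,0,0,0,1],[0,0,0,0,0,0,1],[0,0,0,0,0,0,1],[0,0,0,0,0,0,1],[0,0,0,0,0,-0.01,1],[0,0,0,0,0,-0.03,1],[0,0,0,0,0,-0.05,1],[0,0,0,0,0,-0.05,1],[0,0,0,0,0,0,1],[0,0,0,0,0,0,1]]]' 20
python3 - <<'E'
from h import *
a=snapshot('scene')[:,:,::-1][150:280,240:400]; b=snapshot('wrist')[:,:,::-1]
cv2.imwrite('pics/c5.png',np.hstack([cv2.resize(a,(320,300),interpolation=2),cv2.resize(b,(480,300))]))
E
```

```text
tcp_pos: [0.5091, 0.4339, 0.0374]
force: [-2.3, -1.0, 5.4]
gripper_force: 50.6
t: 13.75
tcp_pos: [0.5086, 0.4337, 0.1768]
tool_rot: [0.603, 0.798, 0.0, 0.0]
force: [-0.8, -0.1, -1.0]
finger_gap: 1.0
gripper_force: 0.0
```

View pics/c5.png

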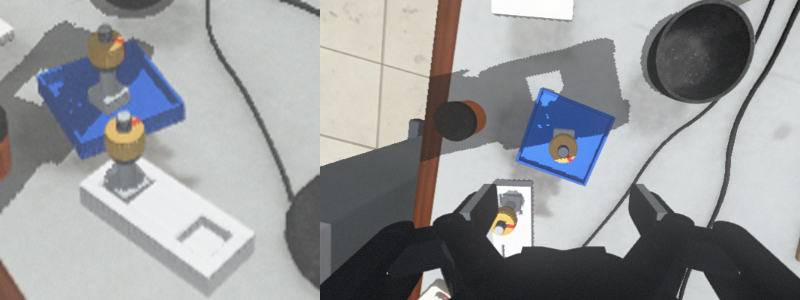

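The bolt stands upright in the middle of the tray, with its nut at (563,148) in the right half. The other bolt stands in the rack at (126,150) in the left half, and the gripper is clear of both.

```bash
python3 -c "
from station import *
print(sign_off())"
```

```text
the job is handed in; nothing more can be done
None
```

The job is handed in. The left-hand bolt was the one farther from the tray; I turned its nut about 56° clockwise in the rack, then stood the bolt upright in the blue tray and let go. The right-hand bolt is still standing in its pocket. `sign_off()` gave no verdict.

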